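# Set out a capsule and hold the test box lid open

### The arm

A 7-joint arm with a two-finger parallel gripper is mounted at the origin on the work surface. World frame = base frame: x ahead of the robot, y to its left, z up, the work surface at z = 0. Lengths are in m, angles in rad, forces in N, time in s.
With the tool pointing down it reaches from about 0.425 to 0.925 m from the base axis. Payload 6.8 kg.
Tool frame: the origin (TCP) lies at the very end of the fingers, on their centre line; the grasp point (between the pads) lies 19 mm behind it (r.grip_point_offset is the distance from the TCP to the grasp point, in m); z points along the fingers, y is the line along which they close (so a half turn about z gives the same grasp; the last joint's range is limited). The gripper opens to 85 mm and grips with 20 to 120 N. Pads are 22 mm wide; open, the fingers measure 114 mm over their backs; the gripper's body (76 mm by 85 mm) begins 54 mm behind the grasp point. The pads swing forward as they close: fully open they stand 13 mm farther back than shut.
Start: joints at [1.059, 0.477, 0.022, 1.555, -0.011, 1.109, -0.083], TCP at [0.265, -0.621, 0.209] pointing down, gripper open.
Joint ranges: [-2.96, 2.96], [-0.34, 2.1], [-1.41, 1.46], [0.24, 2.44], [-1.37, 4.51], [0.17, 1.92], [-2.96, 2.96]. Speed limits (rad/s): [2.39, 2.39, 3.14, 3.14, 3.14, 3.14, 3.14].

### API

Orientations are given as a rotation vector (axis times angle).
In Python, from bench import status, eyes, r gives the robot as it stands.
- The arm moves only by the shell command python3 -m crank 'ROWS' [OPENING] [FORCE]. ROWS is JSON, a list of rows, each a list of 6 numbers: the shift along the tool's x, y, z normalised to -1 to 1, where 1 is 0.02 m, then the turn, a rotation vector about the tool's x, y, z normalised to -1 to 1, where 1 is 45 degrees. A call has 1 to 12 rows; each row shifts and turns the commanded pose from where the row before left it, along the tool's axes as they then stand; what a row does not reach is not made up. A row lasts 1/10 s, in which the tool goes at most 50 mm and 8.59 degrees, less where a joint would pass 70% of its speed; a pose out of reach is approached as far as the arm can. A call with a number of a shift or a turn outside -1 to 1 is refused whole. A call with a gripper value outside its range is refused whole. OPENING is the opening, from 0 (shut) to 1 (fully open), set as the call begins (- or left out, the last holds). The fingers move at their own pace and stop on an object; FORCE is the grip in N (left out, the last holds). Time passes only in rows, so rows that do not move let the fingers close. It gives the time, the measured TCP pose, the force, the opening and the grip force at its end, in the units of the state.
- status.get_obs(): the state, without advancing time (a new reading comes with each control period).
- eyes.grab_frame(name): name is "side" or "top" or "wrist"; returns a dict with "image" (480x640x3 uint8, red, green, blue), "depth" (480x640 float32, m along the optical axis (not along the pixel's ray), 0 where there is no reading), "fovy" (degrees; the focal length in pixels is half the picture's height over the tangent of half this angle, whatever the lens; pixels are square), "cx", "cy" (the principal point, pixels), "k1" (the pictures are not rectified: a ray, as slopes to the right and down, at radius r is drawn at 1 + k1 r^2 times it, then the intrinsics apply), "world_to_cam" (4x4, takes a point from world to camera coordinates). Camera axes: x right, y up, looking along -z (the intrinsics and any distortion apply to the point x, -y, -z); pixel columns grow to the right and rows downward; lengths in m; the calibration is good to about 2 mm. A picture is of the moment at which its call begins.
- r.hand_in(): hands the job in; it is judged then, once.
The state is a dict: "clock": time; "joints": joint angles; "qvel": joint speeds; "tau": joint torques, N m; "tcp_pos": TCP position; "orientation": TCP orientation; "contact_force": force on the tool from outside, world axes, zero at the start; "moment": the same for the moment, N m; "grip_width": finger opening in m; "gripper_force": force on a finger pad.
Only numpy, scipy, OpenCV 4.12 (cv2) and the standard library are available. Lean on these libraries where they do the work, as an engineer would, in place of code of your own. Each camera call takes 0.05 s, during which the arm holds its last target. There are 200 camera calls.

### The job

A technician is about to fit a new capsule inside the headset test box with both hands: take the round capsule out of the pocket tray and stand it upright, fully down, in the round socket on the ledge beside the box, and let go of it. Then lift the box's lid by its bar until it stands 60 degrees open (5 degrees either way will do) and keep it there with the gripper: the lid falls shut if let go, so the program finishes while holding it still. Leave the other parts and everything lying about where they are.

Things in the scene. Friction and masses are not known exactly. Their poses are not given: they have to be found in the camera images.
- capsule_center (a point): Centre (half-way up) of the round capsule: an upright plain aluminium cylinder 22 mm in diameter and 24 mm tall, about 25 g, with a black disc on top. It starts in one of the tray's three pockets, standing 16 mm above the tray's top; the other two pockets hold square-cornered metal parts. z axis up.
- tray: Fixed black pocket tray, 200 x 70 mm, 14 mm high; origin at the centre of its underside on the table, x along its length, z up. Three square pockets 28 x 28 mm, 8 mm deep, at x = -60, 0 and +60 mm on its centre line. Gripping across the tray (along its y) keeps the fingers clear of the neighbours.
- relay: Square metal block 22 x 22 x 22 mm in a tray pocket, to be left there; origin at the centre of its underside.
- filter: Oblong metal block 26 x 14 x 20 mm in a tray pocket, to be left there; origin at the centre of its underside.
- socket (a point): Centre of the mouth of the round socket, 30 mm in diameter and 10 mm deep, in the top of an aluminium ledge (90 x 110 mm, top 45 mm above the table) on the -y side of the box. The bore's axis is vertical, the box wall is 65 mm to its +y side (box frame). A seated capsule's centre lies 2 mm above this point. Its axes are the box's.
- testbox: Fixed grey test box, 170 mm (x) x 200 mm (y), 85 mm high, hinge on its +x side; origin at the centre of its underside on the table, x away from the lid's bar towards the hinge, z up. Its yaw varies.
- lid (a joint): Angle of the lid in rad: 0 shut (level), growing as its front edge rises, stop at 1.45; 60 degrees is 1.047. The hinge is free and has no catch or spring: the lid falls shut when let go. Lid about 0.35 kg (0.25 to 0.5), so about 1 to 3 N to lift at the bar.
- lid_hinge (a point): Middle of the hinge line on the box's +x top edge, 85 mm above the table; the hinge line runs along the box's y, and the lid reaches from it towards the box's -x. Axes are the box's.
- lid_bar (a point): Middle of the lid's round grip bar: 10 mm thick, 110 mm clear length along the box's y between two arms, 50 mm clear in front of the lid's edge and box front. 225 mm from the hinge line and 4 mm off it along the lid's normal. x points to the hinge, z is the lid's normal. An upright gripper closing across the bar may stay upright: the bar turns between its pads.
- screwdriver: Screwdriver lying on the table, 170 mm long, bystander.
- flux_jar: Small amber jar, 36 mm in diameter, 50 mm tall, bystander; origin under its centre.
- tape: Black roll of tape lying flat, 90 mm in diameter, 19 mm high, bystander; origin under its centre.
- clip_stand: Clip stand: steel foot 84 mm in diameter, 30 mm high, with a bent rod up to 140 mm, bystander; origin under its centre.

How it is judged:
On the way, in this order (a step that is already met when the one before it is completed fails the run):
1. the capsule stands in the socket, let go (horizontal distance between capsule_center and socket below 0.006 m and z of capsule_center in the frame of socket between -0.002 and 0.005 m and angle between capsule_center's own z axis and vertical below 0.12 rad and contact force between capsule and the fingers below 0.05 N), for 0.2 s.
2. the lid is held about 60 degrees open (value of joint lid between 0.957 and 1.137 rad and velocity of joint lid between -0.1 and 0.1 rad/s and contact force between lid and the fingers above 0.2 N), for 0.3 s.
At the end, for the whole second after the job is handed in: The capsule stands upright (within 7 degrees) on the socket's floor (centre within 6 mm of the socket's axis), not touched by the fingers; the fingers hold the lid still between 54.8 and 65.2 degrees (0.957 to 1.137 rad) (all of step 1 and all of step 2); the arm keeps its last pose, push and grip.
It fails at once if a neighbour in the tray is disturbed (moved over 20 mm) (distance of any of relay, filter from where it was at the start of the episode above 0.02 m).
It fails at once if a bystander on the table is disturbed (moved over 30 mm) (distance of any of screwdriver, flux_jar, tape, clip_stand from where it was at the start of the episode above 0.03 m).
It also fails if it takes over 59 s, if anything falls off the work surface, if the arm or the gripper's body presses on something with over 40 N, if the wrist force passes 120 N, or if a joint passes its speed limit or range.

## Working session

There is one attempt and no reset: what is moved stays moved. The work goes in short steps, Python scripts to look and compute and a shell command to move; the robot and the scene stay as the last step left them, time stands still between calls to the robot, and variables do not carry over. Pictures are saved under pics/ and viewed, at most 10 in all, crops included, and the job is handed in when it is done.

```bash
ls; mkdir -p pics; cat > h.py <<'E'
import numpy as np, cv2
from bench import status, eyes, r
from scipy.spatial.transform import Rotation as R
def grab(n):
    d=eyes.grab_frame(n); d['f']=240/np.tan(np.radians(d['fovy'])/2); return d
def K(d): return np.array([[d['f'],0,d['cx']],[0,d['f'],d['cy']],[0,0,1.]])
def rays(d,uv):
    uv=np.array(uv,float).reshape(-1,1,2)
    s=cv2.undistortPoints(uv,K(d),np.array([d['k1'],0,0,0.])).reshape(-1,2)
    W=np.linalg.inv(d['world_to_cam'])
    v=np.c_[s[:,0],-s[:,1],-np.ones(len(s))]
    return W[:3,3],v@W[:3,:3].T
def onplane(d,uv,z):
    o,v=rays(d,uv); return o+v*((z-o[2])/v[:,2])[:,None]
def cloud(d):
    vv,uu=np.mgrid[0:480,0:640]
    o,v=rays(d,np.c_[uu.ravel(),vv.ravel()])
    P=o+v*d['depth'].ravel()[:,None]; return P.reshape(480,640,3)
def save(d,n): cv2.imwrite('pics/'+n,d['image'][:,:,::-1])
E
python3 - <<'E'
from h import *
o=status.get_obs(); print({k:np.round(v,3) for k,v in o.items()})
for n in('top','side'):
    d=grab(n); save(d,n+'0.png'); print(n,d['fovy'],d['k1'],np.round(np.linalg.inv(d['world_to_cam'])[:3],3).tolist())
    np.save(n+'.npy',d,allow_pickle=True)
E
```

```text
pics
{'clock': np.float64(0.0), 'joints': array([ 1.059,  0.478,  0.022,  1.556, -0.011,  1.109, -0.083]), 'qvel': array([-0.   ,  0.002, -0.001,  0.   , -0.001,  0.001, -0.002]), 'tau': array([ 0.0000e+00, -5.9645e+01,  1.6080e+00, -2.8120e+01,  1.2000e-02,
        9.0000e-03,  0.0000e+00]), 'tcp_pos': array([ 0.265, -0.62 ,  0.208]), 'orientation': array([-3.076e+00, -6.300e-01,  1.000e-03]), 'contact_force': array([-0.81 , -0.233, -0.29 ]), 'moment': array([-0.04 , -0.011,  0.013]), 'gripper_force': np.float64(0.0), 'grip_width': np.float64(0.086)}
top 46.44533815553528 -0.1454996290725823 [[0.06, 0.977, -0.205, 0.281], [-0.998, 0.059, -0.013, 0.036], [-0.001, 0.205, 0.979, 1.376]]
side 46.44591732218081 0.018548108279478552 [[0.949, 0.151, -0.278, 0.197], [-0.316, 0.449, -0.836, -1.074], [-0.001, 0.88, 0.474, 0.732]]
```

View pics/top0.png

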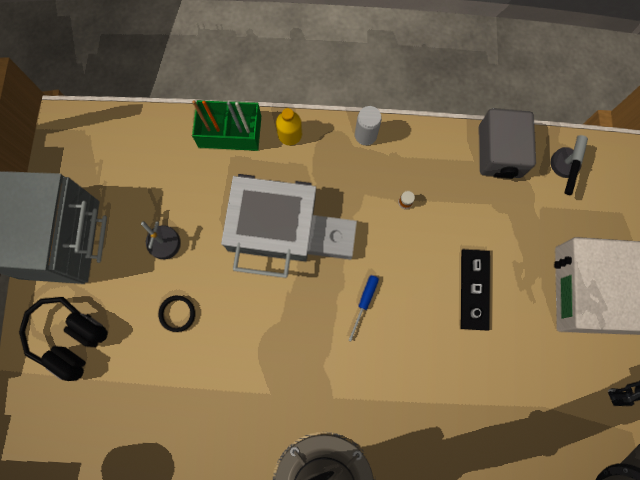

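View pics/side0.png

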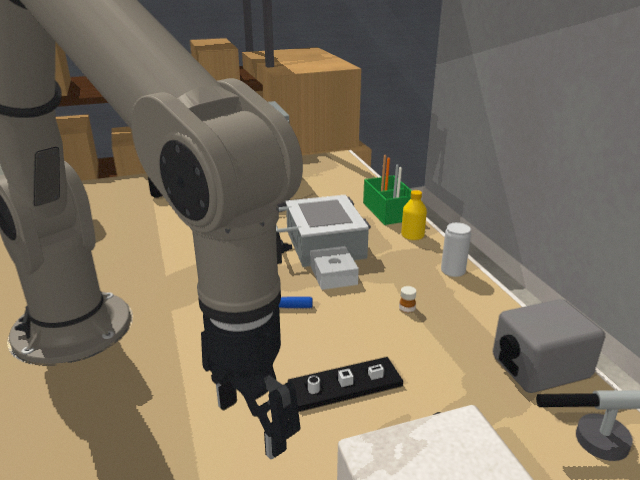

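Top view: the capsule (round) is at about (476,313), relay at (477,288), filter at (477,265), socket at (336,237), lid at (270,215) and bar at (262,274). The screwdriver, jar, tape and clip stand are clear of the tray and socket.

```bash
cat > m.py <<'E'
from h import *
d=np.load('top.npy',allow_pickle=True).item(); P=cloud(d); im=d['image'].astype(int); Z=P[:,:,2]
vv,uu=np.mgrid[0:480,0:640]
def roi(a,b,c,e): return (uu>=a)&(uu<=b)&(vv>=c)&(vv<=e)
# tray
m=roi(450,500,240,340)&(im.max(2)<45)
c,_=cv2.findContours(m.astype('uint8'),0,2); c=max(c,key=cv2.contourArea)
pw=onplane(d,c.reshape(-1,2),.014)[:,:2].astype('f4'); print('tray',cv2.minAreaRect(pw))
# capsule: points 
m=roi(462,490,300,326)&(Z>.022); print('cap depth',P[m].mean(0),m.sum(), 'z',np.percentile(Z[m],[10,50,90]))
for nm,b in(('relay',(465,490,280,297)),('filter',(465,490,256,274))):
    k=roi(*b)&(Z>.022); print(nm,P[k].mean(0),k.sum())
# lid
m=roi(215,325,165,290)&(Z>.078)&(Z<.105); print('lid n',m.sum(),np.percentile(Z[m],[5,50,95]))
pts=P[m][:,:2].astype('f4'); 
k=roi(228,296,255,285)&(Z>.06); 
print('bar/arm n',k.sum(),np.percentile(Z[k],[5,50,95]) if k.sum() else 0)
lm=cv2.morphologyEx(m.astype('uint8'),cv2.MORPH_OPEN,np.ones((9,9)))
print('lidrect',cv2.minAreaRect(P[lm>0][:,:2].astype('f4')),np.median(Z[lm>0]))
k=roi(305,360,205,265)&(Z>.038)&(Z<.055); print('ledge',cv2.minAreaRect(P[cv2.morphologyEx(k.astype('uint8'),2,np.ones((3,3)))>0][:,:2].astype('f4')),np.median(Z[k]))
k=roi(325,347,226,248)&(Z<.041); print('bore',P[k].mean(0),k.sum(),onplane(d,[[336,237]],.045))
a=cv2.resize(d['image'][150:290,215:365],None,fx=4,fy=4,interpolation=2)[:,:,::-1]
b=cv2.resize(d['image'][245:335,455:500],None,fx=4,fy=4,interpolation=2)[:,:,::-1]
c=np.zeros((560,800,3),'uint8'); c[:,:600]=a; c[:360,610:790]=b; cv2.imwrite('pics/crop.png',c)
E
python3 m.py
```

```text
tray ((0.4857175052165985, -0.34834256768226624), (0.19894705712795258, 0.07199099659919739), 0.06202959269285202)
cap depth [ 0.42215946 -0.34031877  0.05011732] 67 z [0.02540073 0.02999522 0.03421121]
relay [ 0.483391   -0.34389674  0.04477288] 85
filter [ 0.53690747 -0.33641218  0.07326054] 58
lid n 6380 [0.08996632 0.09482575 0.09959951]
bar/arm n 374 [0.08915823 0.0941613  0.09924268]
lidrect ((0.6266471743583679, 0.16798970103263855), (0.20299690961837769, 0.17953750491142273), 85.59929656982422) 0.09496298604613762
ledge ((0.5941797494888306, 0.016323912888765335), (0.11000983417034149, 0.0919998288154602), 85.36665344238281) 0.04614260684807636
bore [0.59541851 0.00511652 0.03627693] 120 [[0.58951459 0.0042129  0.045     ]]
```

View pics/crop.png

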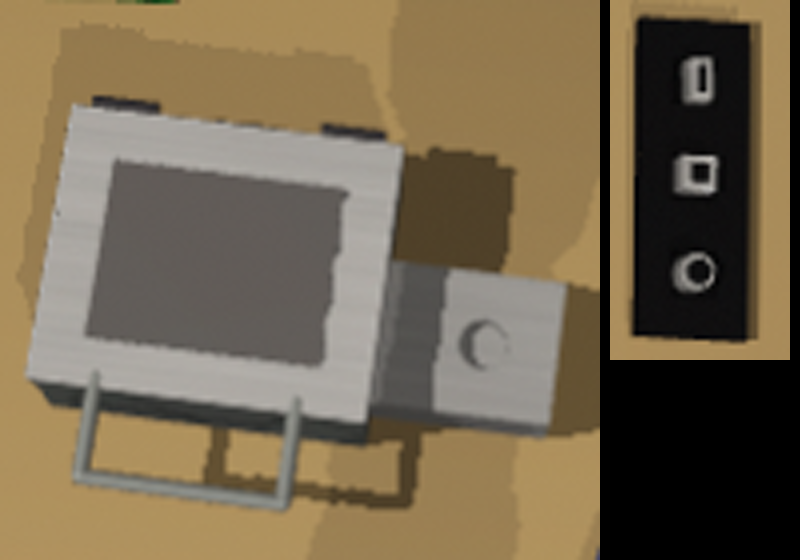

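The crop shows the socket mouth centred at crop (485,345), i.e. full-image (336.2,236.2), and the capsule's disc at crop (700,272), i.e. (477.5,313). The bar's middle is at crop (180,493), i.e. (260,273).

```bash
cat >> h.py <<'E'
def delta(p,yaw):  # target TCP, pointing down, tool x at yaw (deg); closing line at yaw-90
    o=status.get_obs(); A=R.from_rotvec(o['orientation'])
    T=R.from_euler('z',yaw,degrees=True)*R.from_euler('x',180,degrees=True)
    print('t',round(float(o['clock']),2),'tcp',np.round(o['tcp_pos'],4),'shift/20mm',np.round(A.inv().apply(np.array(p)-o['tcp_pos'])/.02,3),
     'turn/45',np.round((A.inv()*T).as_rotvec()/np.radians(45),4),'F',np.round(o['contact_force'],1),'w',o['grip_width'],o['gripper_force'])
E
python3 - <<'E'
from h import *
d=np.load('top.npy',allow_pickle=True).item()
print(onplane(d,[[477.5,313]],.03),onplane(d,[[336.2,236.2]],.045),onplane(d,[[260,273]],.094))
delta((.4257,-.348,.208),0)
E
```

```text
[[ 0.42454    -0.35078087  0.03      ]] [[0.59154687 0.00383011 0.045     ]] [[0.48183282 0.17714213 0.094     ]]
t 0.1 tcp [ 0.265  -0.6202  0.2081] shift/20mm [12.736 -9.357  0.02 ] turn/45 [-2.100e-03  5.000e-04  5.142e-01] F [ 0.1 -0.8  0.9] w 0.08555711687622078 0.0
```

```bash
python3 -m crank '[[1,-0.735,0,0,0,0],[1,-0.735,0,0,0,0],[1,-0.735,0,0,0,0],[1,-0.735,0,0,0,0],[1,-0.735,0,0,0,0],[1,-0.735,0,0,0,0],[1,-0.735,0,0,0,0],[1,-0.735,0,0,0,0],[1,-0.735,0,0,0,0],[1,-0.735,0,0,0,0],[1,-0.735,0,0,0,0],[1,-0.735,0,0,0,0]]' 0.6
python3 -m crank '[[0.736,-0.54,0,0,0,0],[0,0,0,0,0,0.17],[0,0,0,0,0,0.17],[0,0,0,0,0,0.17],[0,0,0,0,0,0],[0,0,0,0,0,0]]'
python3 - <<'E'
from h import *
delta((.4257,-.348,.208),0)
d=grab('wrist'); save(d,'w1.png'); np.save('w1.npy',d,allow_pickle=True); print(np.round(np.linalg.inv(d['world_to_cam'])[:3],3).tolist())
E
```

```text
clock: 1.3
tcp_pos: [0.4168, -0.3631, 0.2087]
orientation: [-3.077, -0.63, 0.001]
contact_force: [-0.3, -0.8, 0.4]
grip_width: 0.0513
gripper_force: 0.0
clock: 1.9
tcp_pos: [0.4258, -0.3483, 0.2088]
orientation: [-3.141, -0.011, 0.001]
contact_force: [-0.0, -0.1, 0.4]
grip_width: 0.0514
gripper_force: 0.0
t 1.9 tcp [ 0.4258 -0.3483  0.2088] shift/20mm [-0.003 -0.017  0.038] turn/45 [-0.0003  0.0006  0.0088] F [-0.  -0.1  0.4] w 0.05138989406802506 0.0
[[0.007, 0.946, 0.325, 0.509], [-1.0, 0.007, 0.002, -0.348], [-0.0, -0.325, 0.946, 0.374]]
```

View pics/w1.png

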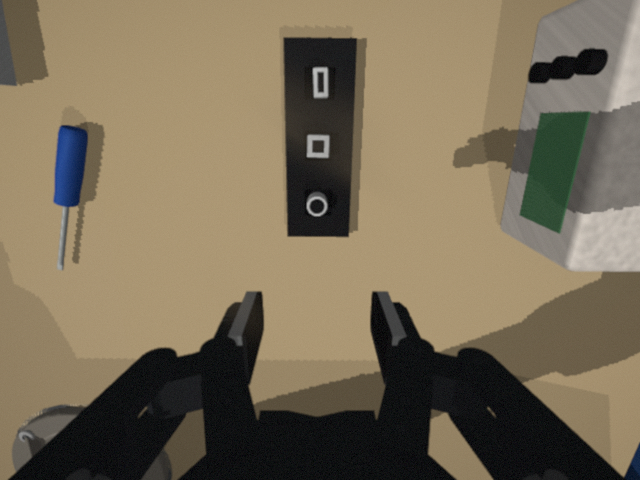

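The wrist picture shows the capsule's ringed top at (317,204), between the open fingers' line, with the relay at (318,146) and the filter at (320,83).

```bash
python3 - <<'E'
from h import *
d=np.load('w1.npy',allow_pickle=True).item(); g=d['image'].min(2)
m=np.zeros_like(g); m[188:222,300:335]=(g[188:222,300:335]>110); 
c,_=cv2.findContours(m,0,2); c=max(c,key=cv2.contourArea); (u,v),rr=cv2.minEnclosingCircle(c); e=cv2.fitEllipse(c); print(u,v,rr,e)
p=onplane(d,[[u,v],[317,204],e[0]],.03); print(p); delta((p[2][0],p[2][1],.06),0)
E
```

```text
316.30621337890625 205.34495544433594 10.360063552856445 ((316.4319763183594, 205.54246520996094), (19.40755271911621, 20.123239517211914), 104.80307006835938)
[[ 0.42605356 -0.34836679  0.03      ]
 [ 0.42751126 -0.34908804  0.03      ]
 [ 0.42584089 -0.34850096  0.03      ]]
t 1.95 tcp [ 0.4258 -0.3484  0.2088] shift/20mm [5.00e-03 7.00e-03 7.44e+00] turn/45 [-0.0003  0.0004  0.0082] F [-1.1  0.3 -0.4] w 0.050906605394878054 0.0
```

```bash
python3 -m crank '[[0.03,0.02,1,0,0,0.008],[0,0,1,0,0,0],[0,0,1,0,0,0],[0,0,1,0,0,0],[0,0,1,0,0,0],[0,0,1,0,0,0],[0,0,1,0,0,0],[0,0,1,0,0,0],[0,0,0.8,0,0,0],[0,0,0.5,0,0,0],[0,0,0.2,0,0,0],[0,0,0,0,0,0]]'
python3 -m crank '[[0,0,0,0,0,0],[0,0,0,0,0,0],[0,0,0,0,0,0],[0,0,0,0,0,0],[0,0,0,0,0,0],[0,0,0,0,0,0]]' 0 30
```

```text
clock: 3.15
tcp_pos: [0.4264, -0.3489, 0.0188]
orientation: [-3.141, 0.004, 0.001]
contact_force: [-0.7, 0.6, 0.1]
grip_width: 0.0516
gripper_force: 0.0
clock: 3.75
tcp_pos: [0.4266, -0.3489, 0.0191]
orientation: [3.141, -0.005, 0.0]
contact_force: [0.1, -0.8, 0.7]
grip_width: 0.0001
gripper_force: 0.0
```

```bash
python3 -m crank '[[0,0,-1,0,0,0],[0,0,-1,0,0,0],[0,0,-1,0,0,0],[0,0,-1,0,0,0],[0,0,0,0,0,0]]' 0.6
python3 - <<'E'
from h import *
d=grab('wrist'); np.save('w2.npy',d,allow_pickle=True)
s=grab('side')
a=cv2.resize(d['image'],(400,300)); b=cv2.resize(s['image'][340:430,250:420],None,fx=2.35,fy=2.35)[:300,:400]
c=np.zeros((300,800,3),'uint8'); c[:,:400]=a; c[:b.shape[0],400:400+b.shape[1]]=b; cv2.imwrite('pics/c2.png',c[:,:,::-1])
E
```

```text
clock: 4.25
tcp_pos: [0.4281, -0.3501, 0.1016]
orientation: [3.139, -0.005, 0.007]
contact_force: [0.5, -0.2, 0.8]
grip_width: 0.051
gripper_force: 0.0
```

View pics/c2.png

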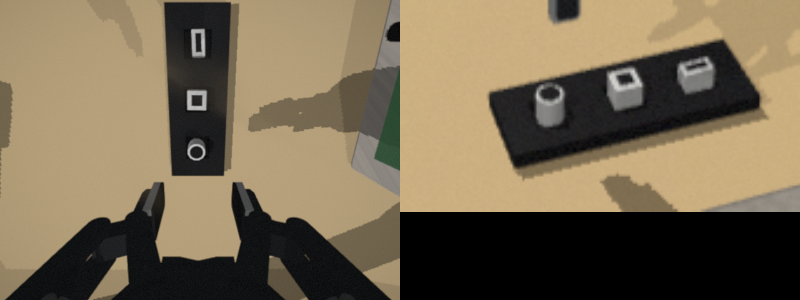

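The capsule still stands in its pocket at wrist-crop (196,150), full-image (314,240); neighbours are undisturbed. The fingers closed on nothing, so I'll check the position again.

```bash
python3 - <<'E'
from h import *
d=np.load('w2.npy',allow_pickle=True).item(); g=d['image'].min(2)
o=status.get_obs(); print(np.round(np.r_[o['tcp_pos'],o['orientation'],o['grip_width'],o['joints']],4))
print(np.round(np.linalg.inv(d['world_to_cam'])[:3],3).tolist())
m=np.zeros_like(g); m[220:262,296:335]=(g[220:262,296:335]>110)
c,_=cv2.findContours(m,0,2); c=max(c,key=cv2.contourArea); e=cv2.fitEllipse(c); print(e)
print(onplane(d,[e[0]],.03), onplane(d,[e[0]],.1))
P=cloud(d); print(P[236:246:3,310:320:4].round(3).tolist())
def proj(p,d):
    q=d['world_to_cam']@np.r_[p,1]; x,y=q[0]/-q[2],-q[1]/-q[2]; k=1+d['k1']*(x*x+y*y); return d['cx']+d['f']*x*k,d['cy']+d['f']*y*k
print('tcp px',proj(o['tcp_pos'],d))
t=grab('top'); np.save('top2.npy',t,allow_pickle=True); save(t,'top2.png'); print('tcp in top',proj(o['tcp_pos'],t))
w=np.load('w1.npy',allow_pickle=True).item(); 
for n,pz in(('w',d),('w1',w)): print(n,d['fovy'],proj((.4257,-.348,.03),pz), [pz[k] for k in('cx','cy','k1')])
E
```

```text
[ 4.2650e-01 -3.4890e-01  9.9000e-02  3.1413e+00 -4.8000e-03  8.0000e-04
  5.1100e-02  6.0420e-01  4.0900e-01 -3.9700e-02  1.9513e+00  2.2400e-02
  7.8120e-01 -1.0220e+00]
[[-0.003, 0.947, 0.321, 0.511], [-1.0, -0.004, 0.002, -0.35], [0.003, -0.321, 0.947, 0.267]]
((313.27252197265625, 242.2781524658203), (26.566951751708984, 29.27840805053711), 121.45460510253906)
[[ 0.42623972 -0.34816218  0.03      ]] [[ 0.4513104  -0.34879406  0.1       ]]
[[[0.432, -0.346, 0.031], [0.432, -0.349, 0.031], [0.431, -0.352, 0.03]], [[0.429, -0.346, 0.03], [0.429, -0.349, 0.03], [0.429, -0.352, 0.031]], [[0.427, -0.346, 0.031], [0.427, -0.349, 0.032], [0.427, -0.352, 0.032]], [[0.424, -0.346, 0.03], [0.424, -0.349, 0.031], [0.425, -0.352, 0.031]]]
tcp px (np.float64(313.80258370967806), np.float64(283.5016741977261))
tcp in top (np.float64(485.1038866496957), np.float64(309.3481785028921))
w 71.44145672930522 (np.float64(313.0619809641664), np.float64(242.9527021612388)) [316.6330057953286, 236.4206741712998, -0.013805484285170212]
w1 71.44145672930522 (np.float64(315.95645528530184), np.float64(205.66936952037142)) [316.6330057953286, 236.4206741712998, -0.013805484285170212]
```

View pics/top2.png

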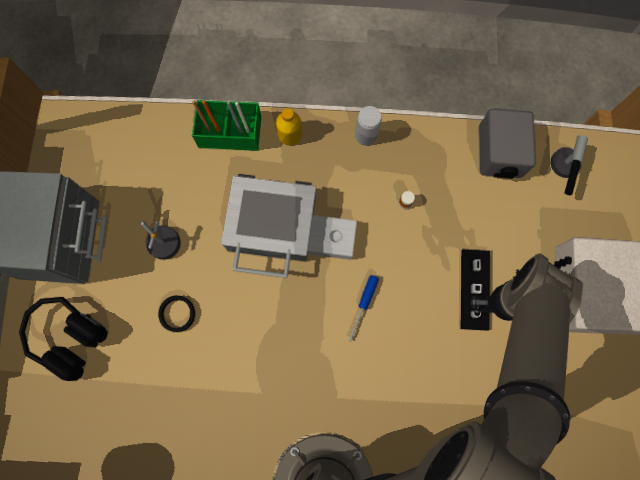

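```bash
python3 - <<'E'
from h import *
for f in('w1','w2'):
    d=np.load(f+'.npy',allow_pickle=True).item(); P=cloud(d)
    k=(d['depth']>0)&(d['depth']<.3 if f=='w1' else d['depth']<.22); k[:280]=0
    Q=P[k]; z=Q[:,2]; print(f,len(z),z.min().round(4),np.percentile(z,[.2,1,3]).round(4)); 
    q=Q[z<np.percentile(z,1)+.004]; print(q[q[:,1]>-.348].mean(0).round(4),q[q[:,1]<-.348].mean(0).round(4))
E
```

```text
w1 54017 0.2337 [0.2374 0.2434 0.2535]
[ 0.4305 -0.32    0.2423] [ 0.4309 -0.3773  0.2422]
w2 54262 0.0684 [0.0737 0.1333 0.1441]
[ 0.4327 -0.3223  0.1333] [ 0.4194 -0.4624  0.1061]
```

The measured fingertips (depth) lie well above the reported TCP, so I'll step down, feeling for the tray.

```bash
python3 -m crank '[[0,0,1,0,0,0],[0,0,1,0,0,0],[0,0,1,0,0,0],[0,0,1,0,0,0],[0,0,0.25,0,0,0],[0,0,0,0,0,0],[0,0,0,0,0,0]]' 0.4
python3 -m crank '[[0,0,0.2,0,0,0],[0,0,0,0,0,0]]'
python3 -m crank '[[0,0,0.2,0,0,0],[0,0,0,0,0,0]]'
python3 - <<'E'
from h import *
d=grab('wrist'); s=grab('side'); np.save('w3.npy',d,allow_pickle=True)
a=cv2.resize(d['image'],(400,300)); b=cv2.resize(s['image'][290:430,220:406],None,fx=2.14,fy=2.14)[:300,:400]
c=np.zeros((300,800,3),'uint8'); c[:,:400]=a; c[:b.shape[0],400:400+b.shape[1]]=b; cv2.imwrite('pics/c3.png',c[:,:,::-1])
E
```

```text
clock: 5.1
tcp_pos: [0.4267, -0.3491, 0.0143]
orientation: [3.141, -0.005, 0.0]
contact_force: [-0.4, -0.2, -0.0]
grip_width: 0.0344
gripper_force: 0.0
clock: 5.3
tcp_pos: [0.4267, -0.349, 0.0103]
orientation: [3.141, -0.005, 0.001]
contact_force: [0.6, -0.2, -1.2]
grip_width: 0.0345
gripper_force: 0.0
clock: 5.5
tcp_pos: [0.4264, -0.3488, 0.0058]
orientation: [-3.141, 0.005, 0.0]
contact_force: [-0.3, 0.1, 0.5]
grip_width: 0.0343
gripper_force: 0.0
```

View pics/c3.png

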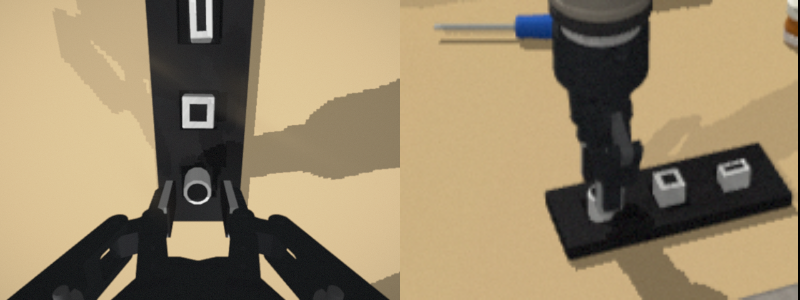

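The fingers straddle the capsule at wrist-crop (197,190), with no tray contact yet, so the real tips are higher than the reported TCP. I'll keep stepping down.

```bash
python3 -m crank '[[0,0,0.2,0,0,0],[0,0,0,0,0,0]]'|grep -A2 -E "tcp|force: \["
python3 -m crank '[[0,0,0,0,0,0],[0,0,0,0,0,0],[0,0,0,0,0,0],[0,0,0,0,0,0],[0,0,0,0,0,0]]' 0 30
```

```text
tcp_pos: [0.4263, -0.3487, 0.0016]
orientation: [-3.141, 0.005, 0.001]
contact_force: [0.6, -0.6, 0.5]
grip_width: 0.034
gripper_force: 0.0
clock: 6.3
tcp_pos: [0.4265, -0.3489, 0.002]
orientation: [3.142, -0.005, 0.0]
contact_force: [0.1, 0.2, 0.4]
grip_width: 0.0197
gripper_force: 29.3
```

```bash
python3 - <<'E'
from h import *
d=np.load('w3.npy',allow_pickle=True).item(); P=cloud(d); im=d['image']
k=(P[:,:,2]>.016)&(P[:,:,2]<.06)&(abs(P[:,:,1]+.349)<.06)&(P[:,:,0]<.45)&(d['depth']>0); k[:270]=0
k=k&(im.max(2)<140)
Q=P[k]
for lo in np.arange(.016,.06,.005):
    s=Q[(Q[:,2]>lo)&(Q[:,2]<lo+.005)]
    for nm,t in(('L',s[s[:,1]>-.349]),('R',s[s[:,1]<-.349])):
        if len(t)>5: print(round(lo,3),nm,len(t),'x',np.percentile(t[:,0],[5,50,97]).round(3),'y',np.percentile(t[:,1],[5,95]).round(3))
d=grab('wrist'); np.save('w4.npy',d,allow_pickle=True); s=grab('side')
a=cv2.resize(d['image'][200:440,160:480],(400,300)); b=cv2.resize(s['image'][320:420,250:383],None,fx=3,fy=3)[:300,:399]
c=np.zeros((300,800,3),'uint8'); c[:,:400]=a; c[:b.shape[0],400:400+b.shape[1]]=b; cv2.imwrite('pics/c4.png',c[:,:,::-1])
E
```

```text
0.016 L 94 x [0.429 0.435 0.436] y [-0.349 -0.339]
0.016 R 85 x [0.429 0.434 0.436] y [-0.359 -0.35 ]
0.021 L 100 x [0.429 0.435 0.436] y [-0.348 -0.339]
0.021 R 88 x [0.429 0.435 0.436] y [-0.358 -0.35 ]
0.026 L 465 x [0.419 0.427 0.436] y [-0.349 -0.338]
0.026 R 392 x [0.42  0.428 0.436] y [-0.359 -0.349]
0.031 L 218 x [0.419 0.429 0.437] y [-0.348 -0.326]
0.031 R 188 x [0.419 0.429 0.437] y [-0.372 -0.35 ]
0.036 L 195 x [0.419 0.434 0.438] y [-0.332 -0.32 ]
0.036 R 206 x [0.419 0.433 0.438] y [-0.378 -0.366]
0.041 L 235 x [0.419 0.433 0.438] y [-0.332 -0.319]
0.041 R 238 x [0.419 0.433 0.438] y [-0.379 -0.366]
0.046 L 255 x [0.419 0.433 0.438] y [-0.332 -0.319]
0.046 R 253 x [0.419 0.433 0.438] y [-0.379 -0.366]
0.051 L 273 x [0.421 0.434 0.438] y [-0.332 -0.319]
0.051 R 278 x [0.42  0.433 0.438] y [-0.379 -0.366]
0.056 L 244 x [0.42  0.434 0.438] y [-0.332 -0.319]
0.056 R 243 x [0.419 0.433 0.438] y [-0.379 -0.366]
```

View pics/c4.png

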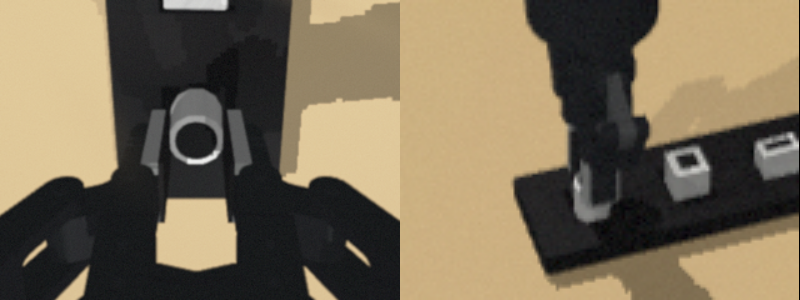

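The pads are centred on the capsule in x, but grip only its top few millimetres (the depth puts the tips about 25 mm above the reported TCP). I'll open, go lower while watching the force, and re-grip.

```bash
python3 -m crank '[[0,0,0,0,0,0],[0,0,0,0,0,0],[0,0,0.2,0,0,0],[0,0,0,0,0,0]]' 0.38|grep -E -A1 "tcp|force: \["
python3 -m crank '[[0,0,0.15,0,0,0],[0,0,0,0,0,0]]'|grep -E "tcp|force: \[|width"
python3 -m crank '[[0,0,0.1,0,0,0],[0,0,0,0,0,0]]'|grep -E "tcp|force: \[|width"
python3 - <<'E'
from h import *
print(r.grip_point_offset)
d=grab('wrist'); P=cloud(d); z=P[:,:,2]
k=(z>.016)&(z<.08)&(P[:,:,0]<.445)&(d['depth']>0)&(abs(abs(P[:,:,1]+.349)-.024)<.008); k[:270]=0
print(np.percentile(z[k],[0,1,3,10]).round(4))
E
```

```text
tcp_pos: [0.4262, -0.3486, -0.0025]
orientation: [-3.141, 0.005, 0.001]
contact_force: [-0.3, -0.8, -0.6]
grip_width: 0.0326
tcp_pos: [0.4263, -0.3487, -0.0054]
contact_force: [-0.2, -0.3, 1.6]
grip_width: 0.0324
tcp_pos: [0.4264, -0.3488, -0.0072]
contact_force: [-0.5, -0.5, -0.8]
grip_width: 0.0327
0.0187
[0.0161 0.0193 0.0226 0.0289]
```

```bash
python3 -m crank '[[0,0,0,0,0,0],[0,0,0,0,0,0],[0,0,0,0,0,0],[0,0,0,0,0,0],[0,0,0,0,0,0]]' 0 30
python3 -m crank '[[0,0,-0.5,0,0,0],[0,0,-1,0,0,0],[0,0,-1,0,0,0],[0,0,-1,0,0,0],[0,0,-1,0,0,0],[0,0,-1,0,0,0],[0,0,-1,0,0,0],[0,0,-1,0,0,0],[0,0,0,0,0,0]]'
python3 - <<'E'
from h import *
delta((.5915,.0038,.143),0)
d=grab('wrist'); np.save('w5.npy',d,allow_pickle=True); s=grab('side')
a=cv2.resize(d['image'][200:440,160:480],(400,300)); b=cv2.resize(s['image'][240:420,200:440],(400,300))
cv2.imwrite('pics/c5.png',np.hstack([a,b])[:,:,::-1])
E
```

```text
clock: 7.75
tcp_pos: [0.4267, -0.349, -0.0069]
orientation: [3.141, -0.005, 0.0]
contact_force: [-1.3, 0.7, 1.3]
grip_width: 0.0204
gripper_force: 29.4
clock: 8.65
tcp_pos: [0.428, -0.35, 0.1462]
orientation: [3.139, -0.005, 0.007]
contact_force: [-0.2, -0.3, -0.1]
grip_width: 0.0205
gripper_force: 29.4
t 8.65 tcp [ 0.428  -0.35    0.1462] shift/20mm [  8.116 -17.717   0.143] turn/45 [ 0.0038 -0.0057 -0.0042] F [-0.2 -0.3 -0.1] w 0.020529519107011184 29.366084933280945
```

View pics/c5.png

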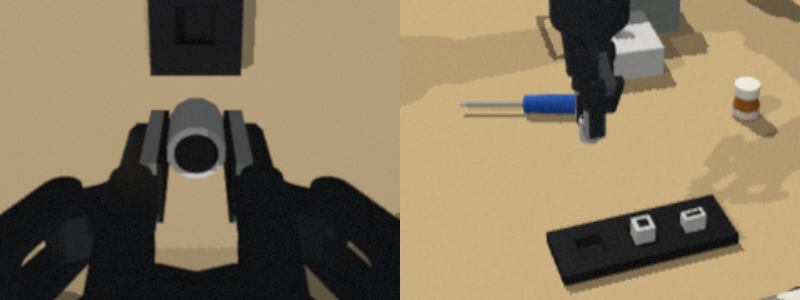

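The capsule is gripped well and lifted, its pocket is empty, and the neighbours are untouched. Next is the socket.

```bash
python3 -m crank '[[0.45,-0.984,0,0,0,0],[0.45,-0.984,0,0,0,0],[0.45,-0.984,0,0,0,0],[0.45,-0.984,0,0,0,0],[0.45,-0.984,0,0,0,0],[0.45,-0.984,0,0,0,0],[0.45,-0.984,0,0,0,0],[0.45,-0.984,0,0,0,0],[0.45,-0.984,0,0,0,0],[0.45,-0.984,0,0,0,0],[0.45,-0.984,0,0,0,0],[0.45,-0.984,0,0,0,0]]' | head -2
python3 -m crank '[[0.45,-0.984,0,0,0,0],[0.45,-0.984,0,0,0,0],[0.45,-0.984,0,0,0,0],[0.45,-0.984,0,0,0,0],[0.45,-0.984,0,0,0,0],[0.45,-0.984,0,0,0,0],[0,0,0,0,0,0],[0,0,0,0,0,0]]'
python3 - <<'E'
from h import *
delta((.5915,.0038,.143),0)
d=grab('wrist'); np.save('w6.npy',d,allow_pickle=True); save(d,'w6.png')
E
```

```text
clock: 9.95
tcp_pos: [0.5345, -0.1121, 0.1416]
clock: 10.75
tcp_pos: [0.5887, 0.0048, 0.1418]
orientation: [3.141, -0.003, -0.004]
contact_force: [-0.0, -0.2, -0.6]
grip_width: 0.0206
gripper_force: 29.4
t 10.75 tcp [0.5887 0.0048 0.1418] shift/20mm [ 0.142  0.048 -0.06 ] turn/45 [ 0.0005  0.0029 -0.0027] F [-0.  -0.2 -0.6] w 0.020594348181773466 29.3864107131958
```

View pics/w6.png

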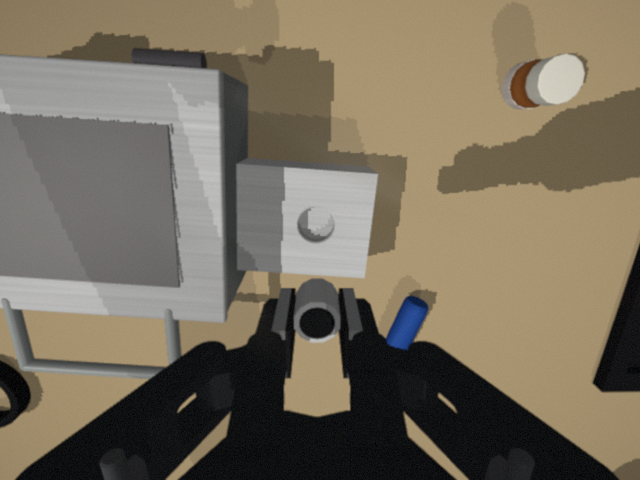

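The socket mouth is at (316,223) (x 298–335, y 205–241), and the held capsule's disc is at (317,322). The bar runs from (25,363) to (175,372).

```bash
python3 - <<'E'
from h import *
d=np.load('w6.npy',allow_pickle=True).item()
print('socket',onplane(d,[[316.3,223]],.045),'cap',onplane(d,[[317,322]],.179))
print('bar',onplane(d,[[97,366],[30,363],[170,371]],.09),'lid front corner',onplane(d,[[226,321]],.09))
P=cloud(d);z=P[:,:,2];
m=(z>.041)&(z<.05)&(P[:,:,1]>-.1)&(P[:,:,1]<.07)&(P[:,:,0]>.5)&(P[:,:,0]<.66); m[278:]=0
k=cv2.morphologyEx(m.astype('uint8'),2,np.ones((3,3)))>0; print('ledge',cv2.minAreaRect(P[k][:,:2].astype('f4')))
hole=np.zeros(z.shape,bool); hole[200:246,293:340]=z[200:246,293:340]<.041
print('hole',P[hole].mean(0),hole.sum()); 
c,_=cv2.findContours(hole.astype('uint8'),0,2);c=max(c,key=cv2.contourArea);e=cv2.fitEllipse(c);print(e,onplane(d,[e[0]],.045))
delta((.5915,.0038,.143),0)
E
```

```text
socket [[0.59386456 0.00453047 0.045     ]] cap [[0.58836707 0.00415804 0.179     ]]
bar [[0.4884648  0.18023096 0.09      ]
 [0.4909802  0.23413233 0.09      ]
 [0.4838395  0.12210445 0.09      ]] lid front corner [[0.53048801 0.07272333 0.09      ]]
ledge ((0.5999882221221924, 0.014616772532463074), (0.11071640253067017, 0.10538928955793381), 85.58930206298828)
hole [0.59047849 0.00504291 0.0353429 ] 942
((315.7532653808594, 223.5508575439453), (32.780914306640625, 35.02783966064453), 91.15186309814453) [[0.59339511 0.00497889 0.045     ]]
t 10.8 tcp [0.5886 0.0038 0.142 ] shift/20mm [ 0.144 -0.003 -0.05 ] turn/45 [ 0.0011  0.0026 -0.0047] F [-0.1 -0.2 -0.3] w 0.020435541270886582 29.386627078056335
```

```bash
python3 -m crank '[[0.22,-0.03,0,0,0,0],[0,0,1,0,0,0],[0,0,1,0,0,0],[0,0,1,0,0,0],[0,0,1,0,0,0],[0,0,1,0,0,0],[0,0,0,0,0,0],[0,0,0,0,0,0]]' | grep -E "tcp|force: \["
python3 - <<'E'
from h import *
d=grab('wrist'); cv2.imwrite('pics/w7.png',cv2.resize(d['image'][160:400,160:480],(800,600))[:,:,::-1]); delta((.593,.0045,.022),0)
np.save('w7.npy',d,allow_pickle=True)
E
```

```text
tcp_pos: [0.594, 0.0046, 0.0432]
contact_force: [-0.3, -0.8, 0.9]
t 11.65 tcp [0.5946 0.0049 0.0438] shift/20mm [-0.082  0.018  1.091] turn/45 [ 0.0002 -0.0013 -0.0051] F [-0.6  0.5  0.1] w 0.02056021552623358 29.40268188714981
```

View pics/w7.png

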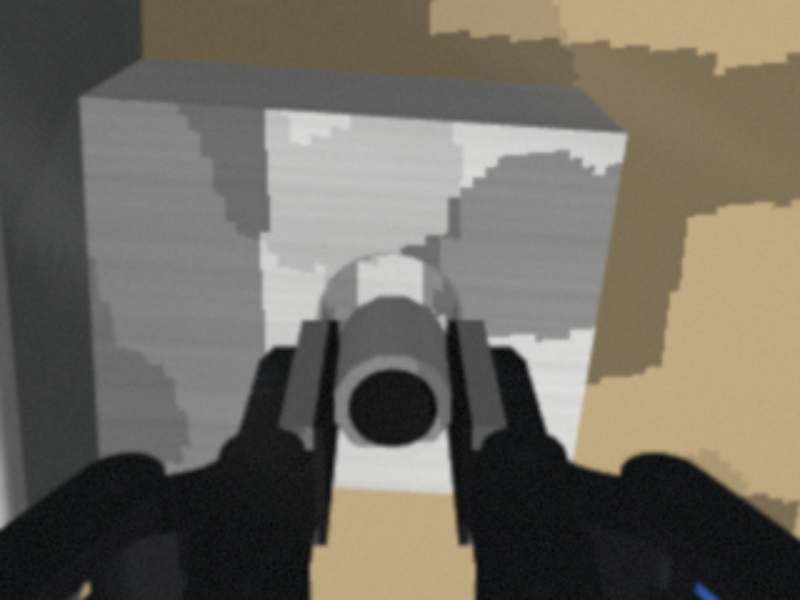

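```bash
python3 - <<'E'
from h import *
d=np.load('w7.npy',allow_pickle=True).item()
cv=lambda a:[[x/2.5+160-.3,y/2.5+160-.3] for x,y in a]
print('far',onplane(d,cv([(390,253)]),.045),'left/right',onplane(d,cv([(320,305),(461,305)]),.045))
print('cap disc centre',onplane(d,cv([(392,407)]),.0438+.037))
E
```

```text
far [[0.60794499 0.00464295 0.045     ]] left/right [[ 0.59577408  0.01987685  0.045     ]
 [ 0.59565033 -0.01069032  0.045     ]]
cap disc centre [[0.59366454 0.0042739  0.0808    ]]
```

Capsule and bore are aligned within 1 mm: bore centre from the far arc (390,253) and sides (320/461,305), disc at (392,407). Lowering.

```bash
python3 -m crank '[[-0.03,0,0.4,0,0,0],[0,0,0.3,0,0,0],[0,0,0.25,0,0,0],[0,0,0,0,0,0],[0,0,0,0,0,0]]' | grep -E "tcp|force: \["
python3 -m crank '[[0,0,0.1,0,0,0],[0,0,0,0,0,0]]' | grep -E "tcp|force: \["
python3 -m crank '[[0,0,0.05,0,0,0],[0,0,0,0,0,0]]' | grep -E "tcp|force: \["
```

```text
tcp_pos: [0.5933, 0.0054, 0.0239]
contact_force: [-0.2, 0.6, -0.9]
tcp_pos: [0.5937, 0.0055, 0.023]
contact_force: [-3.1, -0.8, 8.3]
tcp_pos: [0.5937, 0.0055, 0.0229]
contact_force: [-6.4, -1.5, 15.9]
```

Contact on the floor at the expected height; releasing.

```bash
python3 -m crank '[[0,0,-0.1,0,0,0],[0,0,0,0,0,0]]' | grep -E "tcp|force: \["
python3 -m crank '[[0,0,0,0,0,0],[0,0,0,0,0,0],[0,0,0,0,0,0],[0,0,0,0,0,0]]' 0.45 | grep -E "tcp|force|width"
python3 -m crank '[[0,0,-0.5,0,0,0],[0,0,-1,0,0,0],[0,0,-1,0,0,0],[0,0,-1,0,0,0],[0,0,-1,0,0,0],[0,0,-1,0,0,0],[0,0,0,0,0,0],[0,0,0,0,0,0]]'| grep -E "tcp|force|width"
python3 - <<'E'
from h import *
delta((.593,.0045,.13),-4.5)
d=grab('wrist'); np.save('w8.npy',d,allow_pickle=True); cv2.imwrite('pics/w8.png',d['image'][:,:,::-1]); P=cloud(d);z=P[:,:,2]
m=(z>.05)&(z<.066)&(P[:,:,0]>.57)&(P[:,:,0]<.62)&(abs(P[:,:,1])<.03); print(m.sum(),np.median(z[m]),P[m].mean(0))
t=m&(z>.0555); print(P[t].mean(0),np.percentile(z[t],[50,95]))
E
```

```text
tcp_pos: [0.5937, 0.0054, 0.0234]
contact_force: [-0.4, 0.0, -0.3]
tcp_pos: [0.5933, 0.0055, 0.0228]
contact_force: [0.3, 0.1, 0.2]
grip_width: 0.0385
gripper_force: 0.0
tcp_pos: [0.5936, 0.0054, 0.1335]
contact_force: [-1.3, -0.0, -0.2]
grip_width: 0.0382
gripper_force: 0.0
t 13.95 tcp [0.5936 0.0054 0.1335] shift/20mm [-0.03   0.046  0.175] turn/45 [-0.0001 -0.0015  0.096 ] F [-1.3 -0.  -0.2] w 0.03815408080819315 0.0
673 0.059202512314647765 [0.59408228 0.00507865 0.05866104]
[0.59343274 0.00509006 0.05921123] [0.05928346 0.06042869]
```

View pics/w8.png

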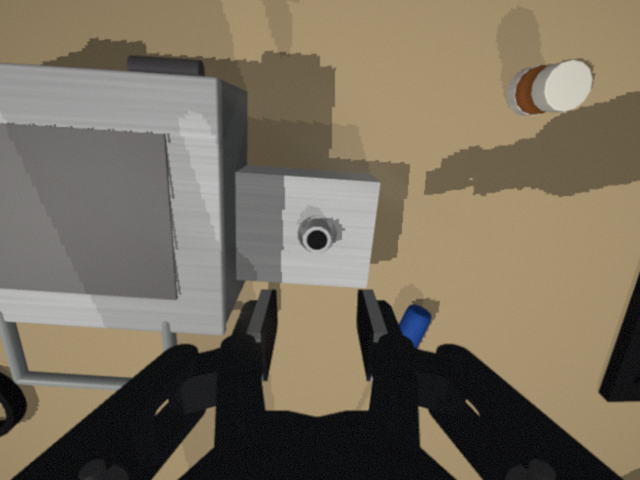

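The capsule is seated: its disc is at (317,239), depth puts its top at z = 0.0592 (0.059 expected), centred in the bore. Bar next, measured numerically from now on.

```bash
python3 - <<'E'
from h import *
print(status.get_obs()['joints'].round(3))
for f in('w6','w8','top2'):
    d=np.load(f+'.npy',allow_pickle=True).item(); P=cloud(d); z=P[:,:,2]
    m=(abs(z-.09)<.012)&(P[:,:,0]>.465)&(P[:,:,0]<.505)&(P[:,:,1]>.09)&(P[:,:,1]<.27)&(d['depth']>0)
    q=P[m]; a=q[:,:2]; 
    v=cv2.fitLine(a.astype('f4'),cv2.DIST_HUBER,0,.01,.01).ravel(); s=(a-v[2:])@v[:2]
    print(f,m.sum(),'ang',np.degrees(np.arctan2(v[1],v[0])),'x@.18',v[2]+(.178-v[3])*v[0]/v[1],'y rng',np.percentile(a[:,1],[1,99]),'z',np.percentile(z[m],[10,50,90]).round(4))
    l=(abs(z-.09)<.01)&(P[:,:,0]>.53)&(P[:,:,0]<.75)&(P[:,:,1]>.05)&(P[:,:,1]<.3)&(d['depth']>0)
    print(' lid',cv2.minAreaRect(P[cv2.morphologyEx(l.astype('uint8'),2,np.ones((5,5)))>0][:,:2].astype('f4')),np.median(z[l]))
E
```

```text
[ 0.017  0.432 -0.169  1.82   0.09   0.898 -1.767]
w6 2110 ang 85.92102 x@.18 0.4886565 y rng [0.11238488 0.23897274] z [0.0885 0.0925 0.0941]
 lid ((0.6208312511444092, 0.1499204933643341), (0.16835834085941315, 0.1933952271938324), 85.55714416503906) 0.09394172204761612
w8 1690 ang 85.03259 x@.18 0.4881017 y rng [0.15456011 0.23899711] z [0.0883 0.0924 0.094 ]
 lid ((0.620695173740387, 0.14813660085201263), (0.16492275893688202, 0.19295305013656616), 85.61908721923828) 0.09390177358538734
top2 291 ang 87.02285 x@.18 0.48631072 y rng [0.11237067 0.24090609] z [0.0899 0.0942 0.0974]
 lid ((0.6277643442153931, 0.16806581616401672), (0.2042854279279709, 0.18155665695667267), 85.81504821777344) 0.09471234351208313
```

```bash
python3 -m crank '[[0,0,-1,0,0,0],[0,0,-1,0,0,0],[0,0,0,0,0,-0.19],[0,0,0,0,0,-0.19],[0,0,0,0,0,-0.19],[0,0,0,0,0,-0.19],[0,0,0,0,0,-0.19],[0,0,0,0,0,-0.19],[0,0,0,0,0,-0.19],[0,0,0,0,0,-0.19],[0,0,0,0,0,-0.19],[0,0,0,0,0,-0.19]]' 0.4|grep -E "tcp|force|ori"
python3 -m crank '[[0,0,0,0,0,0]]' |grep -E "tcp"
python3 -c "
from h import *
delta((.488,.177,.15),85.6)"
```

```text
tcp_pos: [0.5925, 0.0054, 0.1716]
orientation: [-2.302, -2.135, 0.003]
contact_force: [-0.0, -0.1, -0.8]
gripper_force: 0.0
tcp_pos: [0.5926, 0.0053, 0.1716]
t 15.3 tcp [0.5926 0.0053 0.1716] shift/20mm [ 8.139 -5.9    1.098] turn/45 [-0.0031 -0.0003 -0.0045] F [-0.3 -0.5 -0.3] w 0.03421261330338806 0.0
```

```bash
python3 -m crank '[[0.905,-0.655,0,0,0,-0.004],[0.905,-0.655,0,0,0,0],[0.905,-0.655,0,0,0,0],[0.905,-0.655,0,0,0,0],[0.905,-0.655,0,0,0,0],[0.905,-0.655,0,0,0,0],[0.905,-0.655,0,0,0,0],[0.905,-0.655,0,0,0,0],[0.905,-0.655,0,0,0,0],[0,0,0.9,0,0,0],[0,0,0,0,0,0],[0,0,0,0,0,0]]'|grep -E "tcp"
python3 - <<'E'
from h import *
d=grab('wrist'); np.save('w9.npy',d,allow_pickle=True)
P=cloud(d); z=P[:,:,2]; im=d['image']
m=(z>.083)&(z<.1)&(P[:,:,0]>.465)&(P[:,:,0]<.508)&(P[:,:,1]>.08)&(P[:,:,1]<.26)&(d['depth']>0)
for a,b in((.12,.14),(.14,.16),(.16,.18),(.18,.2),(.2,.22)):
    k=m&(P[:,:,1]>a)&(P[:,:,1]<b); print(a,k.sum(),P[k].mean(0).round(4) if k.any() else '', np.percentile(P[k][:,0],[3,97]).round(4) if k.any() else '')
delta((.488,.177,.048),85.6)
E
```

```text
tcp_pos: [0.4883, 0.1765, 0.1545]
0.12 461 [0.487  0.1268 0.0922] [0.4768 0.5059]
0.14 314 [0.4826 0.1502 0.093 ] [0.4779 0.4873]
0.16 338 [0.4842 0.1703 0.093 ] [0.4795 0.4889]
0.18 378 [0.4857 0.19   0.093 ] [0.4808 0.4904]
0.2 415 [0.4872 0.2103 0.0929] [0.4824 0.492 ]
t 16.55 tcp [0.4889 0.1766 0.155 ] shift/20mm [ 0.019 -0.042  5.35 ] turn/45 [-0.0006  0.0004 -0.0054] F [-0.1  0.4 -0. ] w 0.03431027436543565 0.0
```

```bash
python3 -m crank '[[0,-0.18,0,0,0,-0.005],[0,0,1,0,0,0],[0,0,1,0,0,0],[0,0,1,0,0,0],[0,0,1,0,0,0],[0,0,0.7,0,0,0],[0,0,0.5,0,0,0],[0,0,0,0,0,0],[0,0,0,0,0,0]]'|grep -E "tcp|force"
python3 -m crank '[[0,0,0,0,0,0],[0,0,0,0,0,0],[0,0,0,0,0,0],[0,0,0,0,0,0],[0,0,0,0,0,0]]' 0 50
python3 - <<'E'
import numpy as np
th=np.radians(np.arange(0,61,3)); x=-.225*np.cos(th)+.004*np.sin(th); z=.225*np.sin(th)+.004*np.cos(th)
print(np.c_[np.diff(x),-np.diff(z)].round(4)/.02)
E
```

```text
tcp_pos: [0.4855, 0.1776, 0.0515]
contact_force: [-0.1, 0.5, 0.5]
gripper_force: 0.0
clock: 17.95
tcp_pos: [0.4849, 0.1777, 0.0519]
orientation: [2.302, 2.137, 0.0]
contact_force: [-3.0, 0.5, 5.0]
grip_width: 0.0082
gripper_force: 48.8
[[ 0.025 -0.59 ]
 [ 0.055 -0.585]
 [ 0.085 -0.585]
 [ 0.12  -0.575]
 [ 0.15  -0.57 ]
 [ 0.175 -0.56 ]
 [ 0.205 -0.55 ]
 [ 0.235 -0.54 ]
 [ 0.265 -0.525]
 [ 0.29  -0.515]
 [ 0.315 -0.495]
 [ 0.34  -0.48 ]
 [ 0.365 -0.46 ]
 [ 0.39  -0.44 ]
 [ 0.415 -0.42 ]
 [ 0.435 -0.4  ]
 [ 0.455 -0.375]
 [ 0.475 -0.35 ]
 [ 0.49  -0.325]
 [ 0.51  -0.3  ]]
```

Bar gripped (8.2 mm reading, with the same about −2 mm bias as on the capsule). Lifting the first 15 degrees along the arc.

```bash
python3 -m crank '[[0,0.025,-0.59,0,0,0],[0,0.055,-0.585,0,0,0],[0,0.085,-0.585,0,0,0],[0,0.12,-0.575,0,0,0],[0,0.15,-0.57,0,0,0],[0,0,0,0,0,0]]'
python3 -m crank '[[0,0.175,-0.56,0,0,0],[0,0.205,-0.55,0,0,0],[0,0.235,-0.54,0,0,0],[0,0.265,-0.525,0,0,0],[0,0.29,-0.515,0,0,0],[0,0,0,0,0,0]]'
```

```text
clock: 18.55
tcp_pos: [0.4934, 0.177, 0.1108]
orientation: [-2.303, -2.137, 0.001]
contact_force: [-4.4, 2.3, -1.3]
grip_width: 0.008
gripper_force: 48.9
clock: 19.15
tcp_pos: [0.5162, 0.1753, 0.1649]
orientation: [-2.302, -2.136, 0.003]
contact_force: [-7.9, 2.6, 1.8]
grip_width: 0.0077
gripper_force: 49.0
```

```bash
python3 -m crank '[[0,0.3,-0.495,0,0,0],[0,0.34,-0.48,0,0,0],[0,0.365,-0.46,0,0,0],[0,0.39,-0.44,0,0,0],[0,0.415,-0.42,0,0,0],[0,0,0,0,0,0]]'
python3 -m crank '[[0,0.435,-0.4,0,0,0],[0,0.455,-0.375,0,0,0],[0,0.475,-0.35,0,0,0],[0,0.49,-0.325,0,0,0],[0,0.51,-0.3,0,0,0],[0,0,0,0,0,0],[0,0,0,0,0,0]]'
python3 - <<'E'
from h import *
t=grab('top'); P=cloud(t); z=P[:,:,2]
# lid surface points: between hinge and bar
n=np.array([.997,-.077]); l=((P[:,:,0]-.62)*n[0]+(P[:,:,1]-.15)*n[1])
for src,d in(('top',t),('wrist',grab('wrist')),('side',grab('side'))):
    P=cloud(d); z=P[:,:,2]; a=(P[:,:,:2]-[.488,.177])@n; b=(P[:,:,:2]-[.488,.177])@[.077,.997]
    m=(d['depth']>0)&(z>.13)&(z<.25)&(a>.1)&(a<.24)&(abs(b)<.11)&(d['image'].min(2)>60)
    if m.sum()<50: print(src,m.sum()); continue
    v=cv2.fitLine(np.c_[a[m],z[m]].astype('f4'),cv2.DIST_HUBER,0,.01,.01).ravel(); print(src,m.sum(),np.degrees(np.arctan2(v[1],v[0])))
    c=(d['depth']>0)&(z>.052)&(z<.066)&(abs(P[:,:,0]-.593)<.02)&(abs(P[:,:,1]-.0046)<.02)
    if c.sum()>20: print(' cap',c.sum(),P[c].mean(0).round(4),np.percentile(z[c],90))
o=status.get_obs(); print(o['tcp_pos'],o['clock'],o['gripper_force'],np.abs(o['qvel']).max())
E
```

```text
clock: 19.75
tcp_pos: [0.552, 0.1728, 0.2118]
orientation: [-2.301, -2.136, 0.004]
contact_force: [-12.8, -0.8, 10.4]
grip_width: 0.008
gripper_force: 49.2
clock: 20.45
tcp_pos: [0.6007, 0.1692, 0.2478]
orientation: [2.302, 2.137, 0.003]
contact_force: [-9.1, -0.1, 12.9]
grip_width: 0.0077
gripper_force: 50.9
top 181 -59.11562
 cap 31 [0.5964 0.0031 0.0593] 0.06309424990349588
wrist 15927 -58.288742
side 329 -60.419598
 cap 59 [0.5919 0.0016 0.0589] 0.06219633632847608
[0.60035713 0.16926771 0.24759327] 20.6 50.91743588447571 0.0017316839673469392
```

Lid at about 59–60° in all three views and holding still, and the capsule is in place. I'll hold briefly and hand in.

```bash
python3 -m crank '[[0,0,0,0,0,0],[0,0,0,0,0,0],[0,0,0,0,0,0],[0,0,0,0,0,0],[0,0,0,0,0,0]]' && python3 -c "
from bench import r
print(r.hand_in())"
```

```text
clock: 21.1
tcp_pos: [0.6004, 0.1693, 0.2476]
orientation: [2.302, 2.137, 0.002]
contact_force: [-7.9, -0.4, 11.9]
grip_width: 0.0079
gripper_force: 50.9
the job is handed in; nothing more can be done
None
```

I handed the job in at 21.1 s: the capsule is seated in the socket and released, and the gripper is holding the lid still at about 59–60° open; no verdict came back, and I viewed 12 pictures, two over the limit of 10.

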